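Burnish a mask seam in a stopped laser engraver

TASK

Make the laser engraver safe by pressing its red mushroom stop until it latches down. Then take the burnisher from its plywood stand and press its rubber nose lightly along the pale L-shaped seam in the blue tape on the board, in one slow steady pass (no faster than about 5 cm a second) from the short edge of the board, round the corner, to the long edge, keeping on the seam and not shifting the board or bumping the machine. Set the burnisher upright in its stand again, then twist the stop clockwise so that it springs back up; leave everything else where it is.

Things in the scene. Friction and masses are not known exactly. Their poses are not given: they have to be found in the camera images.
- laser: Fixed open-frame laser engraver: aluminium frame 400 x 400 mm, rails 20 mm wide, tops at 70 mm, round a dark honeycomb bed, 330 x 330 mm, top at 21 mm. Origin: frame centre at bench height; x to the far end. Gantry parked across x = 118 to 193 mm, up to 120 mm high; laser head on its near side, x = 89 to 140, y = 85 to 145 mm, up to 158 mm high.
- board: Loose wooden board on the bed, 200 (x) x 150 (y) x 18 mm, 0.35 to 0.6 kg, held by friction alone. Origin: centre of its underside. Top in dark blue tape, with a light blue patch at x = -100 to 20, y = 5 to 75 mm. The seam is the patch's edge, a pale line 4 mm wide: from the short edge (x = -100) along y = 5 to the corner at x = 20, then along x = 20 to the long edge (y = 75).
- seam_0 (a point): Point on the seam's centre line, on the board's top: its start, 10 mm in from the short edge of the board. Axes as the board's.
- seam_1 (a point): Point on the seam's centre line, on the board's top: 37 mm along the long leg. Axes as the board's.
- seam_2 (a point): Point on the seam's centre line, on the board's top: 73 mm along the long leg. Axes as the board's.
- seam_3 (a point): Point on the seam's centre line, on the board's top: the corner of the L, 110 mm from the start. Axes as the board's.
- seam_4 (a point): Point on the seam's centre line, on the board's top: 31 mm past the corner. Axes as the board's.
- seam_5 (a point): Point on the seam's centre line, on the board's top: its end, 61 mm past the corner, 9 mm in from the long edge of the board. Axes as the board's.
- burnisher: Loose hand burnisher, 155 mm long, about 0.15 kg, z up along it. Origin: tip of the nose, not pressed in. Square dark wooden handle 30 x 30 mm (sides along x and y) from 65 to 157 mm above the origin; below it a steel shaft and round black rubber nose, both 14 mm diameter. Stowed, the handle's underside rests on the stand's plate.
- nose_tip (a point): Tip of the rubber nose. The nose gives up to 6 mm along the burnisher's axis, about 1.5 N per mm after 0.6 N, and comes back by itself; 2 to 4 mm of give is a good pressure. This point moves with it.
- collar (a point): Point on the burnisher's axis at the underside of the handle, 65 mm above its origin, level with the stand's plate when stowed.
- stand: Fixed plywood stand, 90 mm (x) x 80 mm (y), plate at the top 90 mm above the bench and 14 mm thick, with one through hole of 20 mm diameter in the middle, its mouth chamfered 3 mm. Origin: centre of its underside.
- stand_hole (a point): Centre of the stand's hole, at the plate's top.
- stop_box: Fixed yellow stop station, box 72 x 72 x 58 mm with a short lead on its +x side, a red mushroom head of 40 mm diameter on top. Origin: centre of its underside.
- stop_top (a point): Centre of the top of the red mushroom head, 89.5 mm above the bench when up, 83.5 mm when down. The head is 19.5 mm high, its straight side (40 mm diameter) reaches from 17.5 to 5.5 mm below this point; beneath it the box's collar (34 mm diameter, 62 mm above the bench).
- stop (a joint): Travel of the stop head in m: 0 up, 0.006 pressed down, where it latches. Pressing takes about 14 N midway, then it snaps down.
- stop_twist (a joint): Turn of the mushroom head clockwise seen from above in rad, 0 to 1.0; it springs back to 0 when let go. Latched down, the head is freed by 0.7 rad or more of turn and springs up as soon as the grip lets it.
- tape_roll: Bystander: loose roll of blue tape lying flat, 104 mm diameter, 48 mm high. Origin: centre of its underside.
- glue_bottle: Bystander: loose amber glue bottle with an orange cap, standing, 60 mm diameter, 170 mm high. Origin: centre of its underside.
- scissors: Bystander: loose scissors lying flat, 190 mm long along x, red and black handles at -x. Origin: on the bench under the pivot.
There are look-alikes about, which are no part of the job. What is shaped like the stop_box but green, pink or turquoise is not meant.

How it is judged:
On the way, in this order (a step that is already met when the one before it is completed fails the run):
1. the stop is latched down and let go (value of joint stop above 0.0045 m and contact force between the fingers and stop_box below 0.1 N), for 0.2 s.
2. nose pressed on the tape at the start of the seam, by the short edge of the board (horizontal distance between nose_tip and seam_0 below 0.007 m and contact force between burnisher and board above 0.8 N and contact force between the fingers and burnisher above 1 N and value of joint stop above 0.0045 m), for 0.04 s.
3. nose pressed on the tape a third along the long leg (horizontal distance between nose_tip and seam_1 below 0.007 m and contact force between burnisher and board above 0.8 N and contact force between the fingers and burnisher above 1 N and value of joint stop above 0.0045 m), for 0.04 s.
4. nose pressed on the tape two thirds along the long leg (horizontal distance between nose_tip and seam_2 below 0.007 m and contact force between burnisher and board above 0.8 N and contact force between the fingers and burnisher above 1 N and value of joint stop above 0.0045 m), for 0.04 s.
5. nose pressed on the tape at the corner of the L (horizontal distance between nose_tip and seam_3 below 0.007 m and contact force between burnisher and board above 0.8 N and contact force between the fingers and burnisher above 1 N and value of joint stop above 0.0045 m), for 0.04 s.
6. nose pressed on the tape halfway along the short leg (horizontal distance between nose_tip and seam_4 below 0.007 m and contact force between burnisher and board above 0.8 N and contact force between the fingers and burnisher above 1 N and value of joint stop above 0.0045 m), for 0.04 s.
7. nose pressed on the tape at the end of the seam, by the long edge of the board (horizontal distance between nose_tip and seam_5 below 0.007 m and contact force between burnisher and board above 0.8 N and contact force between the fingers and burnisher above 1 N and value of joint stop above 0.0045 m), for 0.04 s.
8. the burnisher stands in its stand again, let go (distance between collar and stand_hole below 0.005 m and angle between burnisher's own z axis and vertical below 0.1 rad and contact force between the fingers and burnisher below 0.1 N), for 0.3 s.
9. the stop head is being twisted clockwise, still down (value of joint stop_twist above 0.2 rad and value of joint stop above 0.004 m).
10. the stop has sprung up (value of joint stop below 0.0015 m), for 0.2 s.
At the end, for the whole second after the job is handed in: the stop is sprung up (within 1.5 mm of its top position); the burnisher stands upright (within 6 degrees) and at rest in its stand, its shoulder within 5 mm of the hole's centre at the plate's top; the board lies within 8 mm of where it was, the tape roll, glue bottle and scissors within 15 mm (all of step 8 and value of joint stop below 0.0015 m and linear speed of burnisher below 0.02 m/s and distance of board from where it was at the start of the episode below 0.008 m and distance of each of tape_roll, glue_bottle, scissors from where it was at the start of the episode below 0.015 m); the robot touches nothing.
It fails at once if the nose pressed on the tape more than 7 mm off the seam's centre line (contact force between burnisher and board above 0.5 N and not ((x of nose_tip in the frame of board below 0.027 m and y of nose_tip in the frame of board between -0.002 and 0.012 m) or (x of nose_tip in the frame of board between 0.013 and 0.027 m and y of nose_tip in the frame of board above -0.002 m))).
It fails at once if the burnisher was pressed on the board with more than 25 N, or moved along it at more than 120 mm/s while pressed on it (contact force between burnisher and board above 25 N or (contact force between burnisher and board above 0.5 N and linear speed of burnisher above 0.12 m/s and horizontal distance between nose_tip and seam_0 above 0.012 m and horizontal distance between nose_tip and seam_5 above 0.012 m)).
It fails at once if the burnisher on the board while the stop was not latched (contact force between burnisher and board above 0.5 N and value of joint stop below 0.004 m).
It fails at once if the machine was bumped (over 5 N) (contact force between any of the arm, the fingers, burnisher and laser above 5 N).
It fails at once if the board was shifted more than 8 mm or a bystander more than 15 mm (not (distance of board from where it was at the start of the episode below 0.008 m and distance of each of tape_roll, glue_bottle, scissors from where it was at the start of the episode below 0.015 m)).
It also fails if it takes over 72 s, if anything falls off the work surface, if the arm or the gripper's body presses on something with over 40 N, if the wrist force passes 120 N, or if a joint passes its speed limit or range.

ROBOT

A 6-joint arm with a two-finger parallel gripper is mounted at the origin on the work surface. World frame = base frame: x ahead of the robot, y to its left, z up, the work surface at z = 0. Lengths are in m, angles in rad, forces in N, time in s.
With the tool pointing down it reaches from about 0.35 to 1 m from the base axis. Payload 7.1 kg.
Tool frame: the origin (TCP) lies at the very end of the fingers, on their centre line; the grasp point (between the pads) lies 19 mm behind it; z points along the fingers, y is the line along which they close (so a half turn about z gives the same grasp; the last joint's range is limited). The gripper opens to 85 mm and grips with 20 to 120 N. Pads are 22 mm wide; open, the fingers measure 114 mm over their backs; the gripper's body (76 mm by 85 mm) begins 54 mm behind the grasp point. The pads swing forward as they close: fully open they stand 13 mm farther back than shut.
Start: joints at [1.221, 0.423, 1.63, -0, 1.089, -0.019], TCP at [0.203, 0.591, 0.231] pointing down, gripper open.
Joint ranges: [-3, 3], [-0.9, 2.11], [0.09, 2.58], [-1.31, 4.45], [0.11, 2.69], [-2.54, 2.54]. Speed limits (rad/s): [2.39, 2.39, 3.01, 3.14, 3.14, 3.14].

INTERFACE

Orientations are given as [roll, pitch, yaw] about the fixed x, y, z axes, in that order (R = Rz(yaw) Ry(pitch) Rx(roll)).
In Python, from station import * gives the robot as it stands.
- The arm moves only by the tool step_arm, never from a script. Its argument "steps" is a list of rows, each a list of 6 numbers: the shift along the tool's x, y, z in m, then the turn, a rotation vector about the tool's x, y, z in rad. A call has exactly 5 rows; each row shifts and turns the commanded pose from where the row before left it, along the tool's axes as they then stand; what a row does not reach is not made up. A row lasts 1/8 s, in which the tool goes at most 62.5 mm and 10.7 degrees, less where a joint would pass 70% of its speed; a pose out of reach is approached as far as the arm can. A call with a gripper value outside its range is refused whole. "gripper" is the finger opening in m, from 0 to 0.0854, set as the call begins (left out, the last holds). The fingers move at their own pace and stop on an object; "newtons" is the grip in N (left out, the last holds). Time passes only in rows, so rows that do not move let the fingers close, or fill a call up. It gives the time, the measured TCP pose, the force, the opening and the grip force at its end, in the units of the state.
- state(): the state, without advancing time (a new reading comes with each control period).
- capture(name): name is "scene" or "side" or "wrist"; returns a dict with "pixels" (420x560x3 uint8, red, green, blue), "range_z" (420x560 float32, m along the optical axis (not along the pixel's ray), 0 where there is no reading), "vfov" (degrees; the focal length in pixels is half the picture's height over the tangent of half this angle, whatever the lens; pixels are square), "cx", "cy" (the principal point, pixels), "position" and "attitude" of the camera in the world. Camera axes: x right, y up, looking along -z (the intrinsics and any distortion apply to the point x, -y, -z); pixel columns grow to the right and rows downward; lengths in m; the calibration is good to about 2 mm. The wrist camera is an equidistant fisheye: a pixel r from the principal point sees the ray r / f radians off the axis. A picture is of the moment at which its call begins.
- hand_in(): hands the job in; it is judged then, once.
The state is a dict: "time_s": time; "joints": joint angles; "qvel": joint speeds; "joint_efforts": joint torques, N m; "tool_pos": TCP position; "tool_rot": TCP orientation; "force": force on the tool from outside, world axes, zero at the start; "ft_torque": the same for the moment, N m; "width": opening from 0.0 (shut) to 1.0 (fully open); "grip_force": force on a finger pad.
Only numpy, scipy, OpenCV 4.12 (cv2) and the standard library are available. Lean on these libraries where they do the work, as an engineer would, in place of code of your own. Each camera call takes 0.05 s, during which the arm holds its last target. There are 200 camera calls.

## Working session

There is one attempt and no reset: what is moved stays moved. The work goes in short steps, Python scripts to look and compute and a tool call to move; the robot and the scene stay as the last step left them, time stands still between calls to the robot, and variables do not carry over. Pictures are saved under pics/ and viewed, at most 10 in all, crops included, and the job is handed in when it is done.

Besides the shell and the picture viewer there is one more tool, called after ">>>" as name([rows], argument=value, ...), one row to a line, values as JSON. step_arm: Moves the arm, as the interface text tells. Its arguments: {"type":"object","properties":{"steps":{"type":"array"},"gripper":{"type":"number"},"newtons":{"type":"number"}},"required":["steps"]}

```bash
mkdir -p pics
cat > h.py <<'E'
from station import *
import numpy as np, cv2, pickle
from scipy.spatial.transform import Rotation as R
def snap(n,f):
    c=capture(n); pickle.dump(c,open(f'pics/{f}.pkl','wb')); cv2.imwrite(f'pics/{f}.png',c['pixels'][:,:,::-1]); return c
def load(f): return pickle.load(open(f'pics/{f}.pkl','rb'))
def rot(c):
    a=np.array(c['attitude'],float)
    if a.shape==(3,3): return a
    return R.from_euler('xyz',a).as_matrix() if a.size==3 else R.from_quat(a).as_matrix()
def ray(c,u,v,fish=False):
    f=210/np.tan(np.radians(c['vfov'])/2); x=(u-c['cx'])/f; y=(v-c['cy'])/f
    if fish:
        r=np.hypot(x,y); s=np.sin(r)/max(r,1e-9); d=np.array([x*s,-y*s,-np.cos(r)])
    else: d=np.array([x,-y,-1.])
    return rot(c)@d
def atz(c,u,v,z,fish=False):
    d=ray(c,u,v,fish); p=np.array(c['position']); return p+d*(z-p[2])/d[2]
def depth(c,u,v,fish=False):
    f=210/np.tan(np.radians(c['vfov'])/2); d=ray(c,u,v,fish); cam=rot(c).T@d; return np.array(c['position'])+d*(c['range_z'][int(v),int(u)]/-cam[2])
E
python3 - <<'E'
from h import *
for n in ['scene','side','wrist']:
    c=snap(n,n+'0'); print(n,{k:v for k,v in c.items() if k not in('pixels','range_z')},c.get('range_z').max())
print(state())
E
```

```text
scene {'vfov': 45.05683415638888, 'cx': 280.0950715326663, 'cy': 208.97276913601843, 'position': array([1.30741014, 0.24948234, 1.14302871]), 'attitude': array([ 0.69297984, -0.0065541 ,  1.91345609])} 3.7851586
side {'vfov': 54.42333202115849, 'cx': 286.789153211849, 'cy': 209.33507456619785, 'position': array([ 0.06104127, -0.96187715,  0.76979403]), 'attitude': array([ 0.9640779 , -0.00232191, -0.43099548])} 3.9103396
wrist {'vfov': 65.70646984690485, 'cx': 282.6619465787665, 'cy': 204.4812134302148, 'position': array([0.12407812, 0.61758802, 0.37256489]), 'attitude': array([-3.30366859e-01,  8.51329643e-04,  1.23896074e+00])} 1.6192584
{'time_s': 0.15, 'joints': array([ 1.22097666e+00,  4.23720605e-01,  1.63052136e+00,  3.72444217e-06,
        1.08859470e+00, -1.89774427e-02]), 'qvel': array([-0.00013929, -0.00408045, -0.00140809,  0.0006242 , -0.00032923,
        0.00155416]), 'joint_efforts': array([ 1.43546995e-04, -5.57773983e+01, -2.82017237e+01,  2.53638007e-05,
        4.86156583e-03, -9.02954895e-06]), 'tool_pos': array([0.20283726, 0.59071065, 0.23068701]), 'tool_rot': array([-3.14034893e+00, -2.69037427e-05,  2.81074869e+00]), 'force': array([ 0.54165526,  0.49817491, -0.56976773]), 'ft_torque': array([-0.03178471,  0.00845844, -0.0724474 ]), 'grip_force': 0.0, 'width': 1.0013034791280724}
```

View pics/scene0.png

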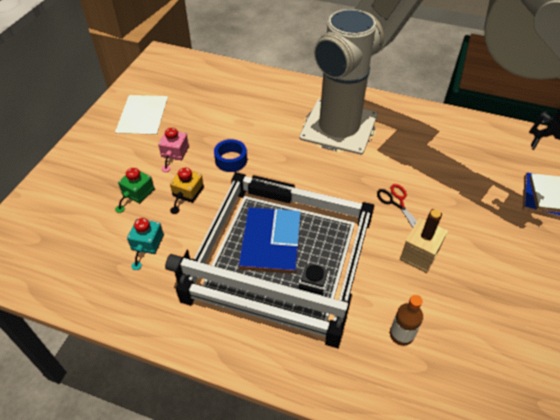

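View pics/side0.png

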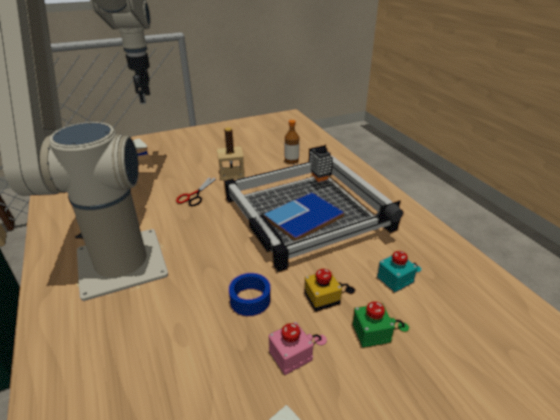

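The scene view shows the yellow stop at (187,183), the stand with burnisher at (428,240), the board at (270,238) with its light patch at (286,226), and the tape roll at (231,155). The side view shows the stop at (323,282), the burnisher at (230,150) and the board at (305,212).

```bash
cat > m.py <<'E'
from h import *
def cloud(c,box):
    u0,v0,u1,v1=box; uu,vv=np.meshgrid(np.arange(u0,u1),np.arange(v0,v1)); 
    f=210/np.tan(np.radians(c['vfov'])/2); z=c['range_z'][v0:v1,u0:u1]
    P=np.stack([(uu-c['cx'])/f*z,-(vv-c['cy'])/f*z,-z],-1)@rot(c).T+np.array(c['position'])
    hsv=cv2.cvtColor(c['pixels'],cv2.COLOR_RGB2HSV)[v0:v1,u0:u1].astype(int); return P,hsv
B={'scene':dict(stop=(165,160,210,215),burn=(400,200,450,275),board=(235,200,305,275)),'side':dict(stop=(300,262,345,310),burn=(210,122,250,182),board=(260,190,345,238))}
for n in B:
    c=load(n+'0'); b=B[n]
    P,h=cloud(c,b['stop']); red=((h[...,0]<8)|(h[...,0]>172))&(h[...,1]>150)&(h[...,2]>60)
    q=P[red]; print(n,'stop z pct',np.percentile(q[:,2],[50,90,98]).round(4))
    t=q[q[:,2]>np.percentile(q[:,2],95)-.006]; print(' top mean',t.mean(0).round(4),' mid xy bounds',q.min(0).round(3),q.max(0).round(3),len(q))
    y=(h[...,0]>15)&(h[...,0]<32)&(h[...,1]>170); q=P[y]; k=q[abs(q[:,2]-.058)<.006]; r=cv2.minAreaRect((k[:,:2]*1000).astype(np.float32)); print(' boxtop',r,len(k))
    P,h=cloud(c,b['burn']); q=P.reshape(-1,3); 
    k=q[abs(q[:,2]-.09)<.006]; r=cv2.minAreaRect((k[:,:2]*1000).astype(np.float32)); print(' plate',np.median(k[:,2]),r,len(k))
    k=q[(q[:,2]>.11)&(q[:,2]<.2)&(np.hypot(*(q[:,:2]-np.array(r[0])/1000).T)<.08)]; print(' handle',np.median(k,0).round(4),k.max(0).round(4)); t=k[k[:,2]>k[:,2].max()-.008]; print(' htop',t.mean(0).round(4),cv2.minAreaRect((t[:,:2]*1000).astype(np.float32)),len(t))
    P,h=cloud(c,b['board']); bl=(h[...,0]>95)&(h[...,0]<125)&(h[...,1]>110)&(abs(P[...,2]-.039)<.01); k=P[bl]; print(' board z',np.median(k[:,2]),cv2.minAreaRect((k[:,:2]*1000).astype(np.float32)),len(k))
    lt=bl&(h[...,2]>190); k=P[lt]; print(' patch',cv2.minAreaRect((k[:,:2]*1000).astype(np.float32)),len(k))
c=load('scene0'); s=load('side0')
def enl(c,b,f,k): u0,v0,u1,v1=b; return cv2.resize(c['pixels'][v0:v1,u0:u1,::-1],(390,300),interpolation=cv2.INTER_CUBIC)
im=[enl(c,(232,197,310,257+0),'',5),enl(s,(258,180,349,250),'',5),enl(c,(392,200,470,260),'',5),enl(s,(205,124,283,184),'',5)]
cv2.imwrite('pics/crop0.png',np.vstack([np.hstack(im[:2]),np.hstack(im[2:])]))
E
python3 m.py
```

```text
scene stop z pct [0.0869 0.0909 0.0938]
 top mean [ 0.4455 -0.3426  0.0896]  mid xy bounds [ 0.427 -0.364  0.071] [ 0.462 -0.325  0.095] 115
 boxtop ((442.25372314453125, -344.24346923828125), (72.38644409179688, 72.9798583984375), 85.43141174316406) 276
 plate 0.09103317104408959 ((435.15655517578125, 349.8089904785156), (80.19124603271484, 95.86466217041016), 76.51062774658203) 694
 handle [0.4477 0.3494 0.1607] [0.4557 0.3669 0.1886]
 htop [0.4376 0.3509 0.1838] ((436.9202575683594, 350.2894287109375), (27.643775939941406, 28.373685836791992), 79.3239974975586) 76
 board z 0.04039242194828252 ((528.1819458007812, -47.069305419921875), (231.32203674316406, 148.5344696044922), 14.444060325622559) 3047
 patch ((493.3753967285156, -14.4639892578125), (115.82135772705078, 62.71331024169922), 14.741171836853027) 727
side stop z pct [0.0865 0.089  0.0906]
 top mean [ 0.4381 -0.3534  0.0873]  mid xy bounds [ 0.421 -0.37   0.072] [ 0.458 -0.332  0.091] 158
 boxtop ((439.2618408203125, -351.5484313964844), (69.54377746582031, 71.60250854492188), 86.58261108398438) 405
 plate 0.08970070191321972 ((433.5104675292969, 345.72589111328125), (92.58219909667969, 89.51768493652344), 76.45931243896484) 238
 handle [0.4312 0.3348 0.1514] [0.4482 0.3597 0.1846]
 htop [0.4332 0.3421 0.1805] ((434.26080322265625, 342.33221435546875), (23.381288528442383, 27.81264305114746), 72.49296569824219) 32
 board z 0.039220143899024396 ((542.4295654296875, -45.451934814453125), (201.05030822753906, 151.4223175048828), 13.786794662475586) 1603
 patch ((0.0, 0.0), (0.0, 0.0), 0.0) 0
```

View pics/crop0.png

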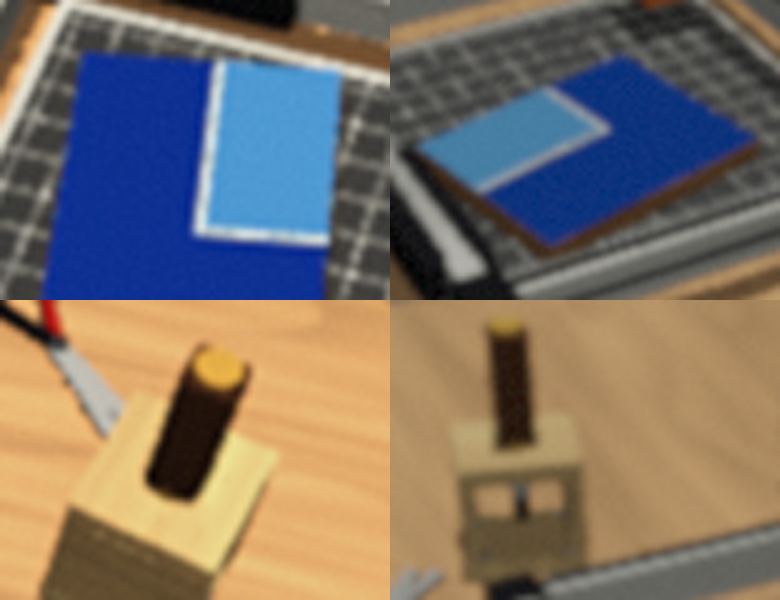

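The crops confirm the L seam: in the scene crop its corner is at (200,235), i.e. scene (272,244). The handle is round-topped and upright in the stand. Next I'll look with the wrist camera on the way to the stop.

```bash
cat > plan.py <<'E'
from h import *
def plan(wps,start=None,vmax=.055,wmax=.17):
    """wps: (x,y,z,yaw[,vmax]); tool kept pointing down; prints rows 5 per call"""
    s=state(); p=np.array(start[:3] if start else s['tool_pos']); 
    M=R.from_euler('xyz',s['tool_rot'] if not start else [np.pi,0,start[3]]); rows=[]
    for w in wps:
        t=np.array(w[:3]); v=w[4] if len(w)>4 else vmax
        D=R.from_euler('xyz',[np.pi,0,w[3]]); rv=(M.inv()*D).as_rotvec()
        n=max(1,int(np.ceil(np.linalg.norm(t-p)/v-1e-6)),int(np.ceil(np.linalg.norm(rv)/wmax)))
        p0=p
        for i in range(n):
            d=M.inv().apply(p0+(t-p0)*(i+1)/n-p); r=rv/n
            row=np.r_[np.round(d,4),np.round(r,3)]; rows.append(row.tolist())
            p=p+M.apply(row[:3]); M=M*R.from_rotvec(row[3:])
    while len(rows)%5: rows.append([0]*6)
    for i in range(0,len(rows),5): print([[float(f'{x:.4g}') if x else 0 for x in r] for r in rows[i:i+5]])
    print('end',p.round(4),M.as_euler('xyz').round(3))
E
python3 -c "
from plan import *
plan([(.435,.345,.30,2.906)])
plan([(.50,-.03,.30,1.8)],start=(.435,.345,.30,2.906))
plan([(.442,-.347,.26,.93)],start=(.50,-.03,.30,1.8))"
```

```text
[[-0.0428, -0.0224, -0.0099, 0, 0, -0.014], [-0.0424, -0.0231, -0.0099, 0, 0, -0.014], [-0.0421, -0.0236, -0.0098, 0, 0, -0.014], [-0.0418, -0.0242, -0.0099, 0, 0, -0.014], [-0.0415, -0.0248, -0.0099, 0, 0, -0.014]]
[[-0.0411, -0.0254, -0.0099, 0, 0, -0.014], [-0.0407, -0.0259, -0.0098, 0, 0, -0.014], [0, 0, 0, 0, 0, 0], [0, 0, 0, 0, 0, 0], [0, 0, 0, 0, 0, 0]]
end [0.435 0.345 0.3  ] [-3.14  -0.     2.909]
[[-0.0215, -0.0499, 0, 0, 0, 0.158], [-0.0292, -0.0459, 0, 0, 0, 0.158], [-0.0359, -0.0408, 0, 0, 0, 0.158], [-0.042, -0.0346, 0, 0, 0, 0.158], [-0.0469, -0.0275, 0, 0, 0, 0.158]]
[[-0.0506, -0.0199, 0, 0, 0, 0.158], [-0.0531, -0.0116, 0, 0, 0, 0.158], [0, 0, 0, 0, 0, 0], [0, 0, 0, 0, 0, 0], [0, 0, 0, 0, 0, 0]]
end [ 0.5  -0.03  0.3 ] [ 3.142 -0.     1.8  ]
[[-0.0493, -0.0214, 0.0067, 0, 0, 0.145], [-0.0518, -0.0141, 0.0066, 0, 0, 0.145], [-0.0533, -0.0064, 0.0067, 0, 0, 0.145], [-0.0537, 0.0013, 0.0067, 0, 0, 0.145], [-0.053, 0.0091, 0.0066, 0, 0, 0.145]]
[[-0.051, 0.0166, 0.0067, 0, 0, 0.145], [0, 0, 0, 0, 0, 0], [0, 0, 0, 0, 0, 0], [0, 0, 0, 0, 0, 0], [0, 0, 0, 0, 0, 0]]
end [ 0.442 -0.347  0.26 ] [ 3.142 -0.     0.93 ]
```

>>> step_arm([
  [-0.0428,-0.0224,-0.0099,0,0,-0.014],
  [-0.0424,-0.0231,-0.0099,0,0,-0.014],
  [-0.0421,-0.0236,-0.0098,0,0,-0.014],
  [-0.0418,-0.0242,-0.0099,0,0,-0.014],
  [-0.0415,-0.0248,-0.0099,0,0,-0.014],
])

```text
time_s: 0.78
tool_pos: [0.3696, 0.4142, 0.2808]
tool_rot: [-3.141, -0.0, 2.881]
force: [1.0, 0.2, -0.1]
width: 0.999
grip_force: 0.0
```

>>> step_arm([
  [-0.0411,-0.0254,-0.0099,0,0,-0.014],
  [-0.0407,-0.0259,-0.0098,0,0,-0.014],
  [0,0,0,0,0,0],
  [0,0,0,0,0,0],
  [0,0,0,0,0,0],
])

```text
time_s: 1.4
tool_pos: [0.4342, 0.346, 0.3]
tool_rot: [-3.141, -0.001, 2.91]
force: [0.1, 0.7, -0.3]
width: 1.003
grip_force: 0.0
```

```bash
python3 -c "
from h import *
s=state();print(s['time_s'],s['tool_pos'],s['tool_rot']);snap('wrist','w1');print(load('w1')['position'],load('w1')['attitude'])"
```

```text
1.4 [0.43418395 0.34595789 0.29997362] [-3.14103466e+00 -7.35597947e-04  2.91000548e+00]
[0.35321985 0.36477447 0.44196666] [-3.29688833e-01 -1.58414467e-05  1.33817404e+00]
```

>>> step_arm([
  [-0.0215,-0.0499,0,0,0,0.158],
  [-0.0292,-0.0459,0,0,0,0.158],
  [-0.0359,-0.0408,0,0,0,0.158],
  [-0.042,-0.0346,0,0,0,0.158],
  [-0.0469,-0.0275,0,0,0,0.158],
])

```text
time_s: 2.08
tool_pos: [0.4822, 0.0769, 0.3004]
tool_rot: [3.141, 0.0, 2.115]
force: [0.9, 0.7, -0.1]
width: 0.999
grip_force: 0.0
```

>>> step_arm([
  [-0.0506,-0.0199,0,0,0,0.158],
  [-0.0531,-0.0116,0,0,0,0.158],
  [0,0,0,0,0,0],
  [0,0,0,0,0,0],
  [0,0,0,0,0,0],
])

```text
time_s: 2.7
tool_pos: [0.501, -0.028, 0.3003]
tool_rot: [-3.141, -0.0, 1.806]
force: [1.0, 0.2, 0.6]
width: 1.003
grip_force: 0.0
```

```bash
python3 -c "
from h import *
s=state();print(s['time_s'],s['tool_pos'],s['tool_rot']);snap('wrist','w2');print(load('w2')['position'],load('w2')['attitude'])"
```

```text
2.7 [ 0.50095686 -0.02799101  0.30031992] [-3.14134549e+00 -3.35673852e-04  1.80553839e+00]
[0.4819608  0.05298948 0.44228446] [-0.32980806  0.000395    0.23373722]
```

>>> step_arm([
  [-0.0493,-0.0214,0.0067,0,0,0.145],
  [-0.0518,-0.0141,0.0066,0,0,0.145],
  [-0.0533,-0.0064,0.0067,0,0,0.145],
  [-0.0537,0.0013,0.0067,0,0,0.145],
  [-0.053,0.0091,0.0066,0,0,0.145],
])

```text
time_s: 3.38
tool_pos: [0.4537, -0.2944, 0.2671]
tool_rot: [3.141, -0.0, 1.075]
force: [0.3, 0.1, 0.5]
width: 1.003
grip_force: 0.0
```

>>> step_arm([
  [-0.051,0.0166,0.0067,0,0,0.145],
  [0,0,0,0,0,0],
  [0,0,0,0,0,0],
  [0,0,0,0,0,0],
  [0,0,0,0,0,0],
], gripper=0)

```text
time_s: 4.0
tool_pos: [0.4446, -0.3455, 0.2607]
tool_rot: [3.141, -0.0, 0.935]
force: [-0.0, -0.2, 0.5]
width: 0.001
grip_force: 0.0
```

```bash
python3 -c "
from h import *
s=state();print(s['time_s'],s['tool_pos'],s['tool_rot']);snap('wrist','w3');print(load('w3')['position'],load('w3')['attitude'])
ims=[cv2.resize(cv2.imread(f'pics/w{i}.png'),(400,300)) for i in (1,2,3)]
cv2.imwrite('pics/ws.png',np.vstack([np.hstack(ims[:2]),np.hstack([ims[2],ims[2]*0])]))"
```

```text
4.0 [ 0.4446031  -0.34551728  0.26071827] [ 3.14124326e+00 -4.73096671e-05  9.34935478e-01]
[ 0.49475335 -0.27852468  0.40267634] [-3.30451500e-01  2.89310761e-04 -6.36887670e-01]
```

View pics/ws.png

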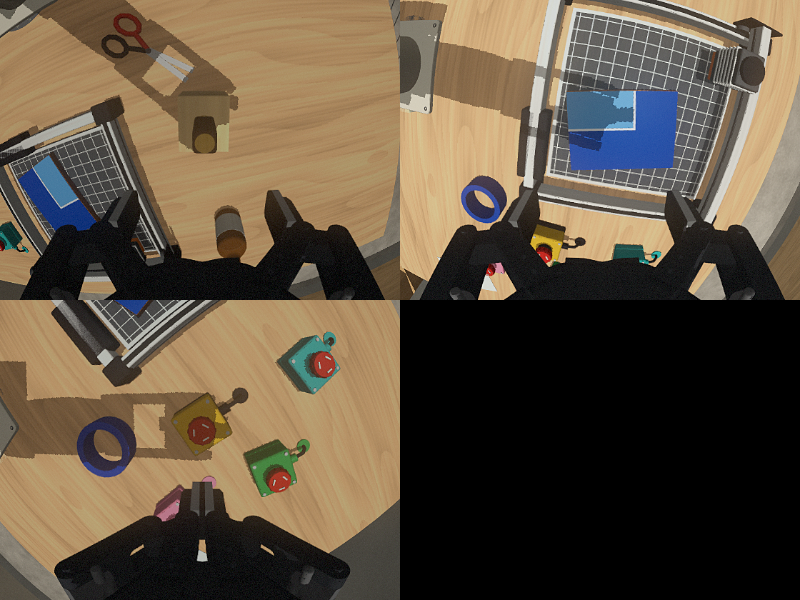

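The wrist pictures show: w1, burnisher top at about (287,195) raw with the stand around it; w2, the board with the seam corner at (889−400,130)·… raw (329,182); w3, the yellow stop's red head at raw (283,183).

```bash
cat > m2.py <<'E'
from h import *
import sys
def fcloud(c):
    f=210/np.tan(np.radians(c['vfov'])/2); uu,vv=np.meshgrid(np.arange(560),np.arange(420)); x=(uu-c['cx'])/f; y=(vv-c['cy'])/f; r=np.hypot(x,y)+1e-9; t=np.tan(r)/r
    z=c['range_z']; P=np.stack([x*t*z,-y*t*z,-z],-1)@rot(c).T+np.array(c['position']); return P,cv2.cvtColor(c['pixels'],cv2.COLOR_RGB2HSV).astype(int)
def rect(k): r=cv2.minAreaRect((k[:,:2]*1000).astype(np.float32)); return np.round(r[0],1),np.round(r[1],1),round(r[2],1)
def near(P,x,y,d): return np.hypot(P[...,0]-x,P[...,1]-y)<d
if __name__=='__main__':
    for f in ('w3','w2'):
        c=load(f); P,h=fcloud(c)
        m=near(P,.442,-.347,.06)&((h[...,0]<8)|(h[...,0]>172))&(h[...,1]>140)&(P[...,2]>.07); vs,us=np.nonzero(m); k=P[m]; print(f,'red n',len(k),'z',np.percentile(k[:,2],[50,90,98]).round(4),'circ',cv2.minEnclosingCircle((k[:,:2]*1000).astype(np.float32)),'px',us.mean(),vs.mean())
        e=cv2.fitEllipse(np.c_[us,vs].astype(np.float32)[cv2.convexHull(np.c_[us,vs].astype(np.float32),returnPoints=False)[:,0]]); print('ell',e,atz(c,*e[0],.0855,True).round(4))
        m=near(P,.442,-.347,.06)&(abs(P[...,2]-.058)<.006); print(' box',rect(P[m]),m.sum())
    c=load('w1'); P,h=fcloud(c)
    q=P[near(P,.435,.348,.07)]; k=q[abs(q[:,2]-.09)<.005]; print('plate',np.median(k[:,2]),rect(k),len(k))
    k=q[(q[:,2]>.176)]; print('htop',np.median(k,0),rect(k),len(k)); k=q[(q[:,2]>.1)]; print('handle',rect(k),len(k),k[:,2].max())
    c=load('w2'); P,h=fcloud(c)
    m=near(P,.54,-.046,.15)&(h[...,0]>92)&(h[...,0]<125)&(h[...,1]>90)&(abs(P[...,2]-.039)<.008); k=P[m]; print('board',np.median(k[:,2]),rect(k),len(k))
    # plane rectified view
    g=c['pixels']; f=210/np.tan(np.radians(c['vfov'])/2)
    X,Y=np.meshgrid(np.arange(.42,.66,.0004),np.arange(.08,-.16,-.0004)); Q=np.stack([X,Y,X*0+.039],-1)-np.array(c['position']); q=Q@rot(c)
    rho=np.hypot(q[...,0],q[...,1]); th=np.arctan2(rho,-q[...,2]); mx=c['cx']+f*th*q[...,0]/rho; my=c['cy']-f*th*q[...,1]/rho
    cv2.imwrite('pics/rect.png',cv2.remap(g[:,:,::-1],mx.astype(np.float32),my.astype(np.float32),cv2.INTER_CUBIC))
E
python3 m2.py
```

```text
w3 red n 1559 z [0.0883 0.3517 0.3587] circ ((451.2335510253906, -335.8218994140625), 57.00956344604492) px 278.2758178319435 266.0827453495831
ell ((260.99310302734375, 301.6994934082031), (273.4643249511719, 460.2510070800781), 97.68464660644531) [ 0.3364 -0.449   0.0855]
 box (array([ 442. , -348.3]), array([72.9, 72.7]), 86.2) 2786
w2 red n 308 z [0.085  0.0875 0.0885] circ ((442.1726379394531, -345.488037109375), 19.53447723388672) px 202.1103896103896 354.81493506493507
ell ((201.6743927001953, 355.1639404296875), (17.637535095214844, 25.488492965698242), 134.8216094970703) [ 0.4451 -0.3354  0.0855]
 box (array([ 441.9, -346.4]), array([72. , 71.9]), 86.1) 877
plate 0.08930977431348638 (array([436.3, 347.3]), array([80.7, 90.8]), 76.6) 4016
htop [0.4243172  0.35061328 0.38035924] (array([432.4, 348.3]), array([139.1,  37.2]), 77.0) 37920
handle (array([432.4, 348.3]), array([138.7,  37.6]), 75.5) 38539 0.4103191341257068
board 0.038771775098735445 (array([544.4, -46.2]), array([199. , 148.9]), 14.7) 15728
```

View pics/rect.png

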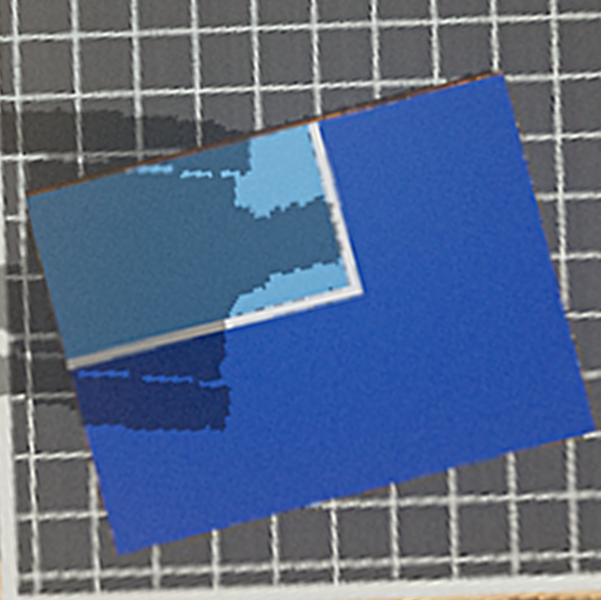

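>>> step_arm([
  [-0.0027,-0.0012,0.05,0,0,0],
  [0,0,0.05,0,0,0],
  [0,0,0.045,0,0,0],
  [0,0,0.018,0,0,0],
  [0,0,0,0,0,0],
])

```text
time_s: 4.68
tool_pos: [0.4414, -0.3476, 0.0969]
tool_rot: [-3.14, -0.0, 0.933]
force: [0.3, -0.0, -0.0]
width: -0.001
grip_force: 0.0
```

>>> step_arm([
  [0,0,0.004,0,0,0],
  [0,0,0.003,0,0,0],
  [0,0,0.003,0,0,0],
  [0,0,0.003,0,0,0],
  [0,0,0.002,0,0,0],
])

```text
time_s: 5.3
tool_pos: [0.4419, -0.3484, 0.0829]
tool_rot: [3.14, 0.0, 0.933]
force: [-0.4, -0.0, 13.5]
width: -0.001
grip_force: 7.1
```

>>> step_arm([
  [0,0,0.001,0,0,0],
  [0,0,0.001,0,0,0],
  [0,0,0,0,0,0],
  [0,0,0,0,0,0],
  [0,0,0,0,0,0],
])

```text
time_s: 5.92
tool_pos: [0.442, -0.3485, 0.0828]
tool_rot: [3.14, 0.0, 0.933]
force: [-5.5, 4.0, 23.6]
width: -0.002
grip_force: 11.5
```

>>> step_arm([
  [0,0,-0.005,0,0,0],
  [0,0,-0.05,0,0,0],
  [0,0,-0.05,0,0,0],
  [0,0,-0.05,0,0,0],
  [0,0,-0.025,0,0,0],
], gripper=0.0854)

```text
time_s: 6.55
tool_pos: [0.4422, -0.3487, 0.2634]
tool_rot: [3.138, 0.0, 0.933]
force: [-0.8, -0.1, -0.1]
width: 0.998
grip_force: 0.0
```

```bash
cat > m3.py <<'E'
from m2 import *
c=snap('wrist','w4'); P,h=fcloud(c); print(state()['tool_pos'])
m=near(P,.442,-.347,.035)&((h[...,0]<8)|(h[...,0]>172))&(h[...,1]>140)&(P[...,2]>.066)&(P[...,2]<.1); k=P[m]; t=k[np.hypot(*(k[:,:2]-[.442,-.347]).T)<.012]; print('top z',np.median(t[:,2]),len(t),'circ',cv2.minEnclosingCircle((k[:,:2]*1000).astype(np.float32)))
from plan import plan
p=state()['tool_pos']; y=state()['tool_rot'][2]
plan([(.45,-.03,.30,1.9),(.4363,.3473,.27,2.903)])
E
python3 m3.py
```

```text
[ 0.44316013 -0.34938783  0.26571656]
top z 0.08192455047649977 284 circ ((442.1258850097656, -347.9699401855469), 20.950790405273438)
[[0.0434, -0.0307, -0.0059, 0.001, 0.001, -0.161], [0.0479, -0.0234, -0.0059, 0.001, 0.001, -0.161], [0.0509, -0.0155, -0.0058, 0.001, 0.001, -0.161], [0.0528, -0.007, -0.0058, 0.001, 0.001, -0.161], [0.0532, 0.0014, -0.0057, 0.001, 0.001, -0.161]]
[[0.0523, 0.01, -0.0056, 0.001, 0.001, -0.161], [0.0516, 0.0155, 0.0044, 0, 0, -0.143], [0.049, 0.0227, 0.0044, 0, 0, -0.143], [0.0451, 0.0295, 0.0044, 0, 0, -0.143], [0.0405, 0.0356, 0.0044, 0, 0, -0.143]]
[[0.0351, 0.041, 0.0044, 0, 0, -0.143], [0.0288, 0.0456, 0.0044, 0, 0, -0.143], [0.0221, 0.0492, 0.0044, 0, 0, -0.143], [0, 0, 0, 0, 0, 0], [0, 0, 0, 0, 0, 0]]
end [0.4363 0.3473 0.27  ] [3.139 0.    2.9  ]
```

>>> step_arm([
  [0.0434,-0.0307,-0.0059,0.001,0.001,-0.161],
  [0.0479,-0.0234,-0.0059,0.001,0.001,-0.161],
  [0.0509,-0.0155,-0.0058,0.001,0.001,-0.161],
  [0.0528,-0.007,-0.0058,0.001,0.001,-0.161],
  [0.0532,0.0014,-0.0057,0.001,0.001,-0.161],
])

```text
time_s: 7.22
tool_pos: [0.4468, -0.0804, 0.2898]
tool_rot: [-3.139, -0.007, 1.743]
force: [0.0, -0.3, -0.9]
width: 0.996
grip_force: 0.0
```

>>> step_arm([
  [0.0523,0.01,-0.0056,0.001,0.001,-0.161],
  [0.0516,0.0155,0.0044,0,0,-0.143],
  [0.049,0.0227,0.0044,0,0,-0.143],
  [0.0451,0.0295,0.0044,0,0,-0.143],
  [0.0405,0.0356,0.0044,0,0,-0.143],
])

```text
time_s: 7.85
tool_pos: [0.4401, 0.1885, 0.2793]
tool_rot: [3.14, -0.008, 2.476]
force: [1.5, -0.6, -0.4]
width: 1.0
grip_force: 0.0
```

>>> step_arm([
  [0.0351,0.041,0.0044,0,0,-0.143],
  [0.0288,0.0456,0.0044,0,0,-0.143],
  [0.0221,0.0492,0.0044,0,0,-0.143],
  [0,0,0,0,0,0],
  [0,0,0,0,0,0],
])

```text
time_s: 8.48
tool_pos: [0.4341, 0.3482, 0.2669]
tool_rot: [3.138, -0.007, 2.9]
force: [0.5, 0.2, 0.1]
width: 0.999
grip_force: 0.0
```

```bash
cat > m4.py <<'E'
from m2 import *
from plan import plan
snap('wrist','w5')
for f in ('w1','w5'):
    c=load(f); P,h=fcloud(c); q=P[near(P,.4363,.3473,.07)]; k=q[abs(q[:,2]-.09)<.005]; print('plate',np.median(k[:,2]),rect(k),len(k))
    k=P[near(P,.4363,.3473,.03)]; k=k[(k[:,2]>.176)&(k[:,2]<.19)]; print('htop',np.median(k,0).round(4),rect(k),len(k)); k=P[near(P,.4363,.3473,.04)]; k=k[(k[:,2]>.1)&(k[:,2]<.17)]; print('handle',rect(k),len(k))
s=state(); print(s['tool_pos'],s['tool_rot'],s['time_s'])
plan([(.4363,.3473,.23,2.907),(.4363,.3473,.141,2.907,.03)])
E
python3 m4.py
```

```text
plate 0.08930977431348638 (array([436.3, 347.3]), array([80.7, 90.8]), 76.6) 4016
htop [0.4353 0.3481 0.1811] (array([436.7, 348. ]), array([29.4, 28.6]), 76.6) 1031
handle (array([424.7, 350.7]), array([30.1,  5.3]), 77.0) 486
plate 0.0893237157209455 (array([436.5, 347.2]), array([81. , 90.7]), 76.8) 4748
htop [0.435  0.3484 0.1812] (array([436.5, 348. ]), array([29.1, 28.3]), 76.1) 1281
handle (array([424.7, 350.7]), array([30. ,  5.5]), 77.6) 665
[0.4343582  0.34775824 0.26724403] [ 3.13761276 -0.00692647  2.89889048] 8.525
[[-0.0023, -0.0001, 0.0372, 0.004, -0.007, -0.008], [0, 0, 0.0297, 0, 0, 0], [0, 0, 0.0297, 0, 0, 0], [0.0001, 0, 0.0296, 0, 0, 0], [0, 0, 0, 0, 0, 0]]
end [0.4363 0.3473 0.141 ] [3.142 0.    2.907]
```

>>> step_arm([
  [-0.0023,-0.0001,0.0372,0.004,-0.007,-0.008],
  [0,0,0.0297,0,0,0],
  [0,0,0.0297,0,0,0],
  [0.0001,0,0.0296,0,0,0],
  [0,0,0,0,0,0],
])

```text
time_s: 9.15
tool_pos: [0.4357, 0.3461, 0.14]
tool_rot: [-3.139, -0.002, 2.906]
force: [0.3, -0.5, 0.0]
width: 0.996
grip_force: 0.0
```

>>> step_arm([
  [0,0,0,0,0,0],
  [0,0,0,0,0,0],
  [0,0,0,0,0,0],
  [0,0,0,0,0,0],
  [0,0,0,0,0,0],
], gripper=0.0, newtons=60)

```text
time_s: 9.78
tool_pos: [0.4372, 0.3486, 0.1428]
tool_rot: [3.139, 0.002, 2.908]
force: [-0.3, -1.3, 6.4]
width: 0.344
grip_force: 59.8
```

```bash
python3 -c "
from plan import *
import time
s=state(); print(s['tool_pos'],s['tool_rot'],s['force'])
plan([(.4363,.3473,.229,2.908,.022),(.4559,-.0636,.229,1.82,.042),(.4559,-.0636,.185,1.82,.02)],start=(.4363,.3473,.141,2.908))"
```

```text
[0.43718014 0.34862557 0.1427931 ] [3.13934750e+00 1.93011824e-03 2.90801167e+00] [-0.28217619 -1.2945362   6.39900846]
[[0, 0, -0.022, 0, 0, 0], [0, 0, -0.022, 0, 0, 0], [0, 0, -0.022, 0, 0, 0], [0, 0, -0.022, 0, 0, 0], [-0.0114, -0.0395, 0, 0, 0, 0.109]]
[[-0.0157, -0.0381, 0, 0, 0, 0.109], [-0.0197, -0.0361, 0, 0, 0, 0.109], [-0.0235, -0.0337, 0, 0, 0, 0.109], [-0.027, -0.031, 0, 0, 0, 0.109], [-0.0303, -0.0279, 0, 0, 0, 0.109]]
[[-0.0331, -0.0244, 0, 0, 0, 0.109], [-0.0355, -0.0207, 0, 0, 0, 0.109], [-0.0377, -0.0167, 0, 0, 0, 0.109], [-0.0391, -0.0125, 0, 0, 0, 0.109], [0, 0, 0.0147, 0, 0, -0.001]]
[[0, 0, 0.0146, 0, 0, -0.001], [0, 0, 0.0147, 0, 0, -0.001], [0, 0, 0, 0, 0, 0], [0, 0, 0, 0, 0, 0], [0, 0, 0, 0, 0, 0]]
end [ 0.4559 -0.0636  0.185 ] [ 3.142 -0.     1.821]
```

>>> step_arm([
  [0,0,-0.022,0,0,0],
  [0,0,-0.022,0,0,0],
  [0,0,-0.022,0,0,0],
  [0,0,-0.022,0,0,0],
  [0,0,0,0,0,0],
])

```text
time_s: 10.4
tool_pos: [0.4373, 0.349, 0.2312]
tool_rot: [3.138, 0.003, 2.908]
force: [-0.5, -0.1, -2.5]
width: 0.342
grip_force: 59.8
```

>>> step_arm([
  [-0.0114,-0.0395,0,0,0,0.109],
  [-0.0157,-0.0381,0,0,0,0.109],
  [-0.0197,-0.0361,0,0,0,0.109],
  [-0.0235,-0.0337,0,0,0,0.109],
  [-0.027,-0.031,0,0,0,0.109],
])

```text
time_s: 11.02
tool_pos: [0.4456, 0.1415, 0.2283]
tool_rot: [3.141, -0.001, 2.359]
force: [0.1, 0.4, -2.0]
width: 0.343
grip_force: 60.1
```

>>> step_arm([
  [-0.0303,-0.0279,0,0,0,0.109],
  [-0.0331,-0.0244,0,0,0,0.109],
  [-0.0355,-0.0207,0,0,0,0.109],
  [-0.0377,-0.0167,0,0,0,0.109],
  [-0.0391,-0.0125,0,0,0,0.106],
])

```text
time_s: 11.65
tool_pos: [0.4554, -0.0638, 0.2282]
tool_rot: [-3.142, -0.001, 1.817]
force: [0.2, 0.0, -2.6]
width: 0.343
grip_force: 60.1
```

>>> step_arm([
  [0,0,0.015,0,0,0],
  [0,0,0.015,0,0,0],
  [0,0,0.014,0,0,0],
  [0,0,0,0,0,0],
  [0,0,0,0,0,0],
])

```text
time_s: 12.28
tool_pos: [0.4563, -0.062, 0.1853]
tool_rot: [3.14, -0.001, 1.822]
force: [0.6, 0.3, -1.7]
width: 0.342
grip_force: 60.0
```

```bash
cat > m5.py <<'E'
from m2 import *
s=state(); print(s['time_s'],s['tool_pos'],s['tool_rot'],s['force'])
c=snap('wrist','w6'); d=snap('side','s6'); e=snap('scene','c6')
a=cv2.resize(c['pixels'][60:360,130:430,::-1],(400,400),interpolation=cv2.INTER_CUBIC)
def proj(c,p):
    f=210/np.tan(np.radians(c['vfov'])/2); q=rot(c).T@(np.array(p)-np.array(c['position'])); return int(c['cx']-f*q[0]/q[2]),int(c['cy']+f*q[1]/q[2])
p=s['tool_pos']-np.array([0,0,.1]); out=[a]
for k in (d,):
    u,v=proj(k,p); print(u,v); out.append(cv2.resize(k['pixels'][v-40:v+40,u-40:u+40,::-1],(400,400),interpolation=cv2.INTER_CUBIC))
cv2.imwrite('pics/v6.png',np.hstack(out))
P,h=fcloud(c); q=P[near(P,*p[:2],.03)&(h[...,1]<120)&(h[...,2]<130)]; 
for z in np.arange(.05,.2,.01):
    k=q[abs(q[:,2]-z)<.005]; print(round(z,3),len(k),k[:,:2].min(0).round(4) if len(k) else '',k[:,:2].max(0).round(4) if len(k) else '')
E
python3 m5.py
```

```text
12.275 [ 0.45633512 -0.06203344  0.18525081] [ 3.14033921e+00 -7.61044680e-04  1.82196724e+00] [ 0.64287482  0.3431705  -1.67484364]
280 210
0.05 0  
0.06 0  
0.07 8 [ 0.4502 -0.0587] [ 0.4597 -0.0552]
0.08 55 [ 0.4491 -0.0608] [ 0.4618 -0.0547]
0.09 70 [ 0.4493 -0.0608] [ 0.4614 -0.0545]
0.1 70 [ 0.4491 -0.0621] [ 0.4611 -0.0546]
0.11 8 [ 0.4517 -0.0563] [ 0.4574 -0.0549]
0.12 0  
0.13 14 [ 0.4455 -0.0514] [ 0.4604 -0.0464]
0.14 217 [ 0.4392 -0.0565] [ 0.4675 -0.0449]
0.15 297 [ 0.4392 -0.0564] [ 0.4677 -0.0448]
0.16 349 [ 0.4393 -0.0563] [ 0.468  -0.0449]
0.17 416 [ 0.4393 -0.0566] [ 0.468  -0.0449]
0.18 469 [ 0.4393 -0.0565] [ 0.4681 -0.045 ]
0.19 752 [ 0.4289 -0.0628] [ 0.4812 -0.045 ]
0.2 1203 [ 0.4275 -0.0632] [ 0.4823 -0.0447]
```

View pics/v6.png

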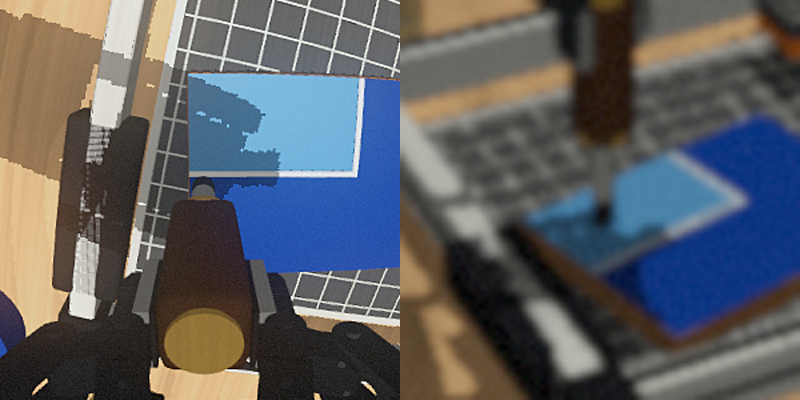

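The burnisher hangs upright with its nose (crop (203,185)) just above the seam near its start. The seam corner is at crop (357,176).

```bash
python3 -c "
from h import *
c=load('w6')
for u,v in((357,176),(190,174),(362,79)): print(atz(c,130+.75*u,60+.75*v,.0388,True).round(4))
s=state();print(s['tool_pos'],s['tool_rot'],s['joints'].round(4))"
```

```text
[ 0.5651 -0.0371  0.0388]
[ 0.448  -0.066   0.0388]
[0.5458 0.0302 0.0388]
[ 0.45659023 -0.06236951  0.18572297] [ 3.13929276e+00 -3.19992420e-04  1.82130121e+00] [-1.6240e-01  2.4910e-01  2.0209e+00  1.6000e-03  8.6960e-01 -4.1390e-01]
```

>>> step_arm([
  [0,0,0.008,0,0,0],
  [0,0,0.008,0,0,0],
  [0,0,0.006,0,0,0],
  [0,0,0.003,0,0,0],
  [0,0,0,0,0,0],
])

```text
time_s: 13.05
tool_pos: [0.456, -0.0625, 0.1599]
tool_rot: [3.141, -0.001, 1.821]
force: [-1.7, 0.2, -0.9]
width: 0.344
grip_force: 60.1
```

>>> step_arm([
  [-0.001,0.0005,0.001,0,0,0],
  [0,0,0.001,0,0,0],
  [0,0,0.001,0,0,0],
  [0,0,0.001,0,0,0],
  [0,0,0,0,0,0],
])

```text
time_s: 13.68
tool_pos: [0.457, -0.0634, 0.1563]
tool_rot: [3.14, -0.001, 1.821]
force: [-0.4, 0.4, -0.0]
width: 0.344
grip_force: 60.1
```

>>> step_arm([
  [0,0,0.001,0,0,0],
  [0,0,0.001,0,0,0],
  [0,0,0,0,0,0],
  [0,0,0,0,0,0],
  [0,0,0,0,0,0],
])

```text
time_s: 14.3
tool_pos: [0.457, -0.0634, 0.1543]
tool_rot: [3.14, -0.001, 1.821]
force: [-0.9, -0.2, 1.9]
width: 0.347
grip_force: 60.6
```

>>> step_arm([
  [0,0,0.0006,0,0,0],
  [0,0.002,0,0,0,0],
  [0,0.004,0,0,0,0],
  [0,0.004,0,0,0,0],
  [0,0.004,0,0,0,0],
])

```text
time_s: 14.92
tool_pos: [0.4706, -0.0598, 0.1536]
tool_rot: [3.141, -0.001, 1.821]
force: [-4.0, -0.3, 3.2]
width: 0.346
grip_force: 60.6
```

>>> step_arm([
  [0,0.004,0,0,0,0],
  [0,0.004,0,0,0,0],
  [0,0.004,0,0,0,0],
  [0,0.004,0,0,0,0],
  [0,0.004,0,0,0,0],
])

```text
time_s: 15.55
tool_pos: [0.4901, -0.0549, 0.1537]
tool_rot: [3.14, -0.001, 1.821]
force: [-3.3, -0.8, 2.0]
width: 0.343
grip_force: 60.7
```

>>> step_arm([
  [0,0.004,0,0,0,0],
  [0,0.004,0,0,0,0],
  [0,0.004,0,0,0,0],
  [0,0.004,0,0,0,0],
  [0,0.004,0,0,0,0],
])

```text
time_s: 16.18
tool_pos: [0.5095, -0.0499, 0.1537]
tool_rot: [3.14, -0.001, 1.821]
force: [-2.4, -1.1, 2.6]
width: 0.339
grip_force: 60.7
```

>>> step_arm([
  [0,0.004,0,0,0,0],
  [0,0.004,0,0,0,0],
  [0,0.004,0,0,0,0],
  [0,0.004,0,0,0,0],
  [0,0.004,0,0,0,0],
])

```text
time_s: 16.8
tool_pos: [0.5289, -0.045, 0.1537]
tool_rot: [3.14, -0.001, 1.821]
force: [-2.2, -0.4, 3.4]
width: 0.346
grip_force: 60.7
```

```bash
cat > m6.py <<'E'
from m2 import *
s=state(); print(s['time_s'],s['tool_pos'],s['force'])
import sys
f=sys.argv[1]; c=snap('wrist',f); P,h=fcloud(c)
m=near(P,.544,-.046,.15)&(h[...,0]>92)&(h[...,0]<125)&(h[...,1]>90)&(abs(P[...,2]-.039)<.006); k=P[m]; print('board',rect(k),len(k))
q=P[near(P,*s['tool_pos'][:2],.012)&(P[...,2]>.06)&(P[...,2]<.095)]; print('shaft',q.min(0).round(4),q.max(0).round(4),len(q))
cv2.imwrite(f'pics/{f}c.png',cv2.resize(c['pixels'][60:360,130:430,::-1],(600,600),interpolation=cv2.INTER_CUBIC))
E
python3 m6.py w7
```

```text
16.8 [ 0.52887108 -0.04498026  0.15373564] [-2.21458313 -0.36777756  3.39826156]
board (array([525.3, -50.9]), array([238.9, 148.5]), 14.6) 30242
shaft [ 0.5214 -0.0441  0.0601] [ 0.5338 -0.0378  0.0757] 105
```

View pics/w7c.png

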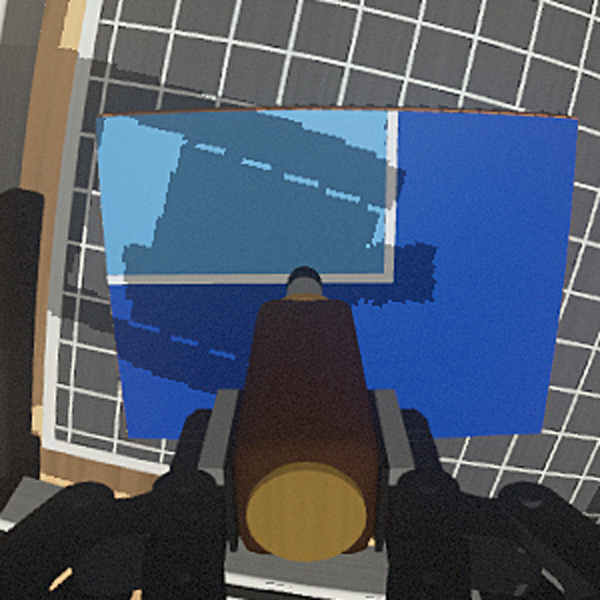

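The nose (crop (304,275)) sits on the seam, and the corner is at crop (391,278).

```bash
python3 -c "
from h import *
c=load('w7')
for u,v in((391,278),(108,279),(391,112),(97,115),(577,118)): print(atz(c,130+.5*u,60+.5*v,.0388,True).round(4))"
```

```text
[ 0.5639 -0.036   0.0388]
[ 0.4473 -0.0659  0.0388]
[0.5449 0.0301 0.0388]
[0.4305 0.0018 0.0388]
[0.6211 0.0509 0.0388]
```

>>> step_arm([
  [0,0.004,0,0,0,0],
  [0,0.004,0,0,0,0],
  [0,0.004,0,0,0,0],
  [0,0.004,0,0,0,0],
  [0,0.004,0,0,0,0],
])

```text
time_s: 17.48
tool_pos: [0.5482, -0.0401, 0.1537]
tool_rot: [3.14, -0.001, 1.821]
force: [-4.0, -1.1, 3.2]
width: 0.342
grip_force: 60.6
```

>>> step_arm([
  [0,0.004,0,0,0,0],
  [0,0.004,0,0,0,0],
  [0,0.004,0,0,0,0],
  [0,0.004,0,0,0,0],
  [0,0.001,0,0,0,0],
])

```text
time_s: 18.1
tool_pos: [0.5651, -0.0358, 0.1539]
tool_rot: [3.139, -0.001, 1.821]
force: [-2.1, -0.8, 2.9]
width: 0.346
grip_force: 60.7
```

>>> step_arm([
  [0.004,0,0,0,0,0],
  [0.004,0,0,0,0,0],
  [0.004,0,0,0,0,0],
  [0.004,0,0,0,0,0],
  [0.004,0,0,0,0,0],
])

```text
time_s: 18.73
tool_pos: [0.5596, -0.0163, 0.1539]
tool_rot: [3.14, -0.001, 1.821]
force: [1.2, -3.9, 2.5]
width: 0.342
grip_force: 60.7
```

>>> step_arm([
  [0.004,0,0,0,0,0],
  [0.004,0,0,0,0,0],
  [0.004,0,0,0,0,0],
  [0.004,0,0,0,0,0],
  [0.004,0,0,0,0,0],
])

```text
time_s: 19.35
tool_pos: [0.5545, 0.0031, 0.1538]
tool_rot: [3.14, -0.001, 1.821]
force: [-0.3, -2.4, 3.0]
width: 0.346
grip_force: 60.7
```

```bash
python3 m6.py w8
```

```text
19.35 [0.55448842 0.00310721 0.1538045 ] [-0.33144468 -2.35915131  3.03866913]
board (array([523. , -49.3]), array([241.3, 144.8]), 14.5) 20643
shaft [0.5473 0.0027 0.06  ] [0.5595 0.0099 0.0751] 102
```

View pics/w8c.png

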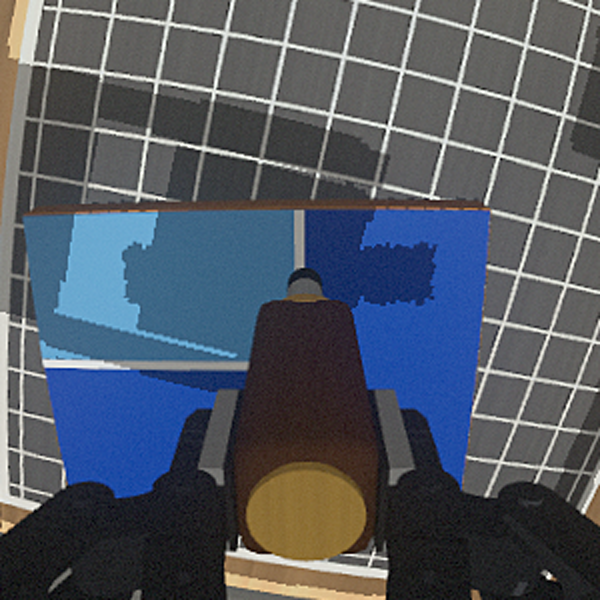

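The nose is at crop (304,275) and the seam line at x≈299, so it is about 2 mm off. I'll correct slightly and finish the leg.

>>> step_arm([
  [0.004,-0.0008,0,0,0,0],
  [0.004,-0.0007,0,0,0,0],
  [0.004,0,0,0,0,0],
  [0.004,0,0,0,0,0],
  [0.004,0,0,0,0,0],
])

```text
time_s: 20.02
tool_pos: [0.548, 0.0221, 0.1538]
tool_rot: [3.141, -0.001, 1.821]
force: [0.4, -3.5, 3.0]
width: 0.339
grip_force: 60.7
```

>>> step_arm([
  [0.0005,0,0,0,0,0],
  [0,0,0,0,0,0],
  [0,0,0,0,0,0],
  [0,0,-0.004,0,0,0],
  [0,0,-0.01,0,0,0],
])

```text
time_s: 20.65
tool_pos: [0.547, 0.0223, 0.1674]
tool_rot: [-3.14, -0.001, 1.821]
force: [-0.2, -0.1, -1.5]
width: 0.341
grip_force: 60.1
```

>>> step_arm([
  [0,0,-0.02,0,0,0],
  [0,0,-0.02,0,0,0],
  [0,0,-0.02,0,0,0],
  [0,0,-0.01,0,0,0],
  [0,0,0,0,0,0],
])

```text
time_s: 21.28
tool_pos: [0.5481, 0.0222, 0.2384]
tool_rot: [3.139, -0.0, 1.821]
force: [-0.2, -0.5, -1.7]
width: 0.339
grip_force: 60.1
```

```bash
python3 -c "
from plan import *
from m2 import *
s=state(); print(s['tool_pos'],s['tool_rot'],s['force'])
c=snap('wrist','w9'); P,h=fcloud(c)
p=s['tool_pos']
for z0,z1 in((.115,.14),(.145,.17),(.175,.2)):
  q=P[near(P,*p[:2],.012)&(P[...,2]>z0)&(P[...,2]<z1)]; print(z0,len(q),np.median(q,0) if len(q) else '',q.min(0),q.max(0))
plan([(.4365,.3476,.2365,2.908,.042)])"
```

```text
[0.54814433 0.02224941 0.238417  ] [ 3.13919899e+00 -4.63073445e-04  1.82081375e+00] [-0.19722329 -0.49381661 -1.66920611]
0.115 91 [0.54633504 0.0281707  0.13399573] [0.54102459 0.02076814 0.12436971] [0.55388475 0.02955385 0.13957763]
0.145 101 [0.54635825 0.0284656  0.15190483] [0.54100547 0.02224939 0.14517072] [0.55313799 0.02965627 0.16008423]Traceback (most recent call last):
  File "<string>", line 8, in <module>
    q=P[near(P,*p[:2],.012)&(P[...,2]>z0)&(P[...,2]<z1)]; print(z0,len(q),np.median(q,0) if len(q) else '',q.min(0),q.max(0))
                                                                                                           ~~~~~^^^
    return umr_minimum(a, axis, None, out, keepdims, initial, where)
ValueError: zero-size array to reduction operation minimum which has no identity
```

```bash
python3 -c "
from plan import *
plan([(.4365,.3478,.2385,2.908,.042)])"
```

```text
[[0.0381, -0.003, -0.0001, 0, 0, -0.121], [0.0382, 0.0016, 0, 0, 0, -0.121], [0.0377, 0.0062, -0.0001, 0, 0, -0.121], [0.0367, 0.0107, -0.0001, 0, 0, -0.121], [0.0352, 0.0151, 0, 0, 0, -0.121]]
[[0.033, 0.0191, -0.0001, 0, 0, -0.121], [0.0305, 0.0231, -0.0001, 0, 0, -0.121], [0.0275, 0.0265, -0.0001, 0, 0, -0.121], [0.0241, 0.0297, 0, 0, 0, -0.121], [0, 0, 0, 0, 0, 0]]
end [0.4365 0.3478 0.2385] [3.14e+00 1.00e-03 2.91e+00]
```

>>> step_arm([
  [0.0381,-0.003,0,0,0,-0.121],
  [0.0382,0.0016,0,0,0,-0.121],
  [0.0377,0.0062,0,0,0,-0.121],
  [0.0367,0.0107,0,0,0,-0.121],
  [0.0352,0.0151,0,0,0,-0.121],
])

```text
time_s: 21.95
tool_pos: [0.4851, 0.2041, 0.2369]
tool_rot: [-3.141, -0.001, 2.43]
force: [0.3, 0.3, -1.9]
width: 0.342
grip_force: 60.0
```

>>> step_arm([
  [0.033,0.0191,0,0,0,-0.121],
  [0.0305,0.0231,0,0,0,-0.121],
  [0.0275,0.0265,0,0,0,-0.121],
  [0.0241,0.0297,0,0,0,-0.121],
  [0,0,0,0,0,0],
])

```text
time_s: 22.58
tool_pos: [0.4355, 0.3495, 0.2369]
tool_rot: [3.141, -0.0, 2.913]
force: [0.1, -0.3, -1.5]
width: 0.346
grip_force: 60.1
```

>>> step_arm([
  [0,0,0,0,0,0],
  [0,0,0.007,0,0,0],
  [0,0,0.007,0,0,0],
  [0,0,0,0,0,0],
  [0,0,0,0,0,0],
])

```text
time_s: 23.2
tool_pos: [0.437, 0.3476, 0.224]
tool_rot: [3.14, 0.001, 2.909]
force: [0.6, 0.4, -1.9]
width: 0.345
grip_force: 60.1
```

```bash
python3 -c "
from m2 import *
s=state(); print(s['tool_pos'],s['tool_rot'],s['force'],s['joints'].round(4))
p=s['tool_pos']; c=snap('wrist','w10'); P,h=fcloud(c)
q=P[near(P,*p[:2],.012)&(P[...,2]>.11)&(P[...,2]<.16)]; print(len(q),np.median(q,0).round(4),q.min(0).round(4),q.max(0).round(4))
q=P[near(P,.4363,.3473,.07)]; k=q[abs(q[:,2]-.09)<.005]; print('plate',rect(k),len(k))
cv2.imwrite('pics/w10c.png',cv2.resize(c['pixels'][60:360,130:430,::-1],(600,600),interpolation=cv2.INTER_CUBIC))"
```

```text
[0.43696927 0.34759218 0.22401524] [3.14041447e+00 7.89638917e-04 2.90927384e+00] [ 0.62458225  0.40649689 -1.93851723] [ 6.5060e-01  3.3430e-01  1.7860e+00  2.0000e-04  1.0199e+00 -6.8800e-01]
218 [0.4306 0.3485 0.1291] [0.4295 0.3406 0.1102] [0.4362 0.3538 0.1465]
plate (array([436.8, 347.1]), array([81. , 91.2]), 76.8) 6740
```

View pics/w10c.png

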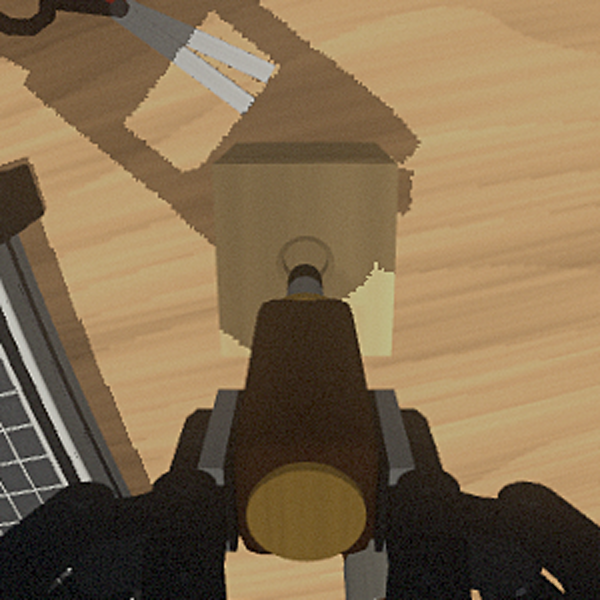

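The nose (crop (304,275)) is centred over the hole (ring at about (304,258), seen in perspective), so I'll lower it.

>>> step_arm([
  [0,0,0.01,0,0,0],
  [0,0,0.01,0,0,0],
  [0,0,0.012,0,0,0],
  [0,0,0.012,0,0,0],
  [0,0,0,0,0,0],
])

```text
time_s: 23.88
tool_pos: [0.4361, 0.3474, 0.1786]
tool_rot: [-3.141, -0.001, 2.91]
force: [-0.1, -0.3, -2.3]
width: 0.343
grip_force: 60.1
```

>>> step_arm([
  [0,0,0.012,0,0,0],
  [0,0,0.012,0,0,0],
  [0,0,0.008,0,0,0],
  [0,0,0.004,0,0,0],
  [0,0,0,0,0,0],
])

```text
time_s: 24.5
tool_pos: [0.4368, 0.3479, 0.1438]
tool_rot: [3.141, 0.001, 2.91]
force: [0.3, -0.4, -2.6]
width: 0.344
grip_force: 60.2
```

>>> step_arm([
  [0,0,0.001,0,0,0],
  [0,0,0.0005,0,0,0],
  [0,0,0,0,0,0],
  [0,0,0,0,0,0],
  [0,0,0,0,0,0],
])

```text
time_s: 25.12
tool_pos: [0.437, 0.3481, 0.1428]
tool_rot: [3.14, 0.001, 2.91]
force: [-1.2, -0.2, 1.7]
width: 0.343
grip_force: 60.4
```

>>> step_arm([
  [0,0,0,0,0,0],
  [0,0,0,0,0,0],
  [0,0,0,0,0,0],
  [0,0,0,0,0,0],
  [0,0,0,0,0,0],
], gripper=0.0854)

```text
time_s: 25.75
tool_pos: [0.4369, 0.3479, 0.1425]
tool_rot: [3.14, 0.001, 2.91]
force: [-1.1, -1.2, 0.2]
width: 1.001
grip_force: 0.0
```

>>> step_arm([
  [0,0,-0.02,0,0,0],
  [0,0,-0.03,0,0,0],
  [0,0,-0.04,0,0,0],
  [0,0,-0.04,0,0,0],
  [0,0,0,0,0,0],
])

```text
time_s: 26.38
tool_pos: [0.4383, 0.349, 0.276]
tool_rot: [3.135, 0.005, 2.91]
force: [-0.6, 0.7, -0.7]
width: 1.0
grip_force: 0.0
```

```bash
python3 -c "
from m2 import *
from plan import plan
s=state(); print(s['tool_pos'],s['time_s'])
c=snap('wrist','w11'); P,h=fcloud(c)
k=P[near(P,.4363,.3473,.03)]; k=k[(k[:,2]>.176)&(k[:,2]<.192)]; print('htop',np.median(k,0).round(4),rect(k),len(k))
plan([(.45,.05,.29,2.1),(.442,-.3475,.25,1.43)])"
```

```text
[0.43829195 0.34898842 0.27599919] 26.375
htop [0.4349 0.3478 0.1812] (array([436.6, 347.3]), array([28.9, 29.1]), 77.0) 1226
[[-0.0135, -0.0479, -0.0028, 0.001, 0, 0.135], [-0.0198, -0.0456, -0.0028, 0.001, 0, 0.135], [-0.0258, -0.0425, -0.0027, 0.001, 0, 0.135], [-0.0312, -0.0387, -0.0027, 0.001, 0, 0.135], [-0.0362, -0.0342, -0.0027, 0.001, 0, 0.135]]
[[-0.0405, -0.0289, -0.0026, 0.001, 0, 0.135], [-0.0424, -0.0259, 0.0051, 0, 0, 0.084], [-0.0444, -0.0223, 0.0051, 0, 0, 0.084], [-0.0461, -0.0185, 0.0051, 0, 0, 0.084], [-0.0475, -0.0146, 0.005, 0, 0, 0.084]]
[[-0.0486, -0.0105, 0.0051, 0, 0, 0.084], [-0.0493, -0.0064, 0.0051, 0, 0, 0.084], [-0.0496, -0.0022, 0.0051, 0, 0, 0.084], [-0.0497, 0.0019, 0.0051, 0, 0, 0.084], [0, 0, 0, 0, 0, 0]]
end [ 0.442  -0.3475  0.25  ] [3.141e+00 2.000e-03 1.428e+00]
```

>>> step_arm([
  [-0.0135,-0.0479,-0.0028,0.001,0,0.135],
  [-0.0198,-0.0456,-0.0028,0.001,0,0.135],
  [-0.0258,-0.0425,-0.0027,0.001,0,0.135],
  [-0.0312,-0.0387,-0.0027,0.001,0,0.135],
  [-0.0362,-0.0342,-0.0027,0.001,0,0.135],
])

```text
time_s: 27.05
tool_pos: [0.4463, 0.0976, 0.285]
tool_rot: [-3.136, 0.0, 2.231]
force: [1.3, -0.2, -0.5]
width: 0.996
grip_force: 0.0
```

>>> step_arm([
  [-0.0405,-0.0289,-0.0026,0.001,0,0.135],
  [-0.0424,-0.0259,0.0051,0,0,0.084],
  [-0.0444,-0.0223,0.0051,0,0,0.084],
  [-0.0461,-0.0185,0.0051,0,0,0.084],
  [-0.0475,-0.0146,0.005,0,0,0.084],
])

```text
time_s: 27.68
tool_pos: [0.4443, -0.1505, 0.268]
tool_rot: [-3.136, 0.002, 1.761]
force: [1.4, 0.5, 0.4]
width: 0.996
grip_force: 0.0
```

>>> step_arm([
  [-0.0486,-0.0105,0.0051,0,0,0.084],
  [-0.0493,-0.0064,0.0051,0,0,0.084],
  [-0.0496,-0.0022,0.0051,0,0,0.084],
  [-0.0497,0.0019,0.0051,0,0,0.084],
  [0,0,0,0,0,0],
])

```text
time_s: 28.3
tool_pos: [0.4403, -0.3503, 0.2477]
tool_rot: [-3.137, 0.003, 1.424]
force: [0.3, 0.6, -0.2]
width: 0.999
grip_force: 0.0
```

```bash
python3 -c "
from m2 import *
from plan import plan
s=state(); print(s['tool_pos'],s['tool_rot'],s['time_s'])
c=snap('wrist','w12'); P,h=fcloud(c)
m=near(P,.442,-.347,.035)&((h[...,0]<8)|(h[...,0]>172))&(h[...,1]>140)&(P[...,2]>.066)&(P[...,2]<.1); k=P[m]; print('z',np.percentile(k[:,2],90),cv2.minEnclosingCircle((k[:,:2]*1000).astype(np.float32)))
m=near(P,.442,-.347,.06)&(abs(P[...,2]-.058)<.006); print(' box',rect(P[m]),m.sum())
m=near(P,.442,-.347,.2)&(h[...,0]>105)&(h[...,0]<130)&(h[...,1]>120)&(abs(P[...,2]-.048)<.006)&(P[...,0]<.42);k=P[m]; print('tape',cv2.minEnclosingCircle((k[:,:2]*1000).astype(np.float32)),len(k))
plan([(.442,-.3475,.11,1.43),(.442,-.3475,.0625,1.43,.02)])"
```

```text
[ 0.44026095 -0.35027304  0.24770868] [-3.13719496e+00  2.88600780e-03  1.42376338e+00] 28.3
z 0.08248514959686948 ((442.243408203125, -348.1623840332031), 20.757526397705078)
 box (array([ 442.1, -348.5]), array([72. , 72.9]), 86.7) 3065
tape ((277.75421142578125, -279.5462341308594), 51.38792037963867) 773
[[0.0005, 0.0008, 0.046, -0.002, 0.001, -0.001], [0.0005, 0.0006, 0.0459, -0.002, 0.001, -0.001], [0.0004, 0.0006, 0.046, -0.002, 0.001, -0.001], [0, 0, 0.0158, 0, 0, 0], [0, 0, 0.0158, 0, 0, 0]]
[[0, 0, 0.0159, 0, 0, 0], [0, 0, 0, 0, 0, 0], [0, 0, 0, 0, 0, 0], [0, 0, 0, 0, 0, 0], [0, 0, 0, 0, 0, 0]]
end [ 0.442  -0.3475  0.0625] [ 3.140e+00 -1.000e-03  1.429e+00]
```

>>> step_arm([
  [0.0005,0.0008,0.046,-0.002,0.001,0],
  [0.0005,0.0006,0.046,-0.002,0.001,0],
  [0.0004,0.0006,0.046,-0.002,0.001,0],
  [0,0,0.012,0,0,0],
  [0,0,0,0,0,0],
])

```text
time_s: 28.98
tool_pos: [0.4435, -0.3464, 0.0997]
tool_rot: [3.139, 0.0, 1.429]
force: [0.9, 0.2, 0.4]
width: 1.004
grip_force: 0.0
```

>>> step_arm([
  [0,0,0.012,0,0,0],
  [0,0,0.012,0,0,0],
  [0,0,0.0115,0,0,0],
  [0,0,0,0,0,0],
  [0,0,0,0,0,0],
])

```text
time_s: 29.6
tool_pos: [0.4438, -0.3475, 0.0645]
tool_rot: [3.137, 0.001, 1.428]
force: [0.8, -0.9, 0.1]
width: 0.998
grip_force: 0.0
```

>>> step_arm([
  [0,0,0,0,0,0],
  [0,0,0,0,0,0],
  [0,0,0,0,0,0],
  [0,0,0,0,0,0],
  [0,0,0,0,0,0],
], gripper=0.0, newtons=40)

```text
time_s: 30.22
tool_pos: [0.4421, -0.3471, 0.0651]
tool_rot: [3.14, 0.0, 1.428]
force: [-8.4, 0.2, 11.1]
width: 0.447
grip_force: 39.2
```

>>> step_arm([
  [0,0,0,0,0,0.06],
  [0,0,0,0,0,0.07],
  [0,0,0,0,0,0.08],
  [0,0,0,0,0,0.09],
  [0,0,0,0,0,0.1],
])

```text
time_s: 30.85
tool_pos: [0.4425, -0.3472, 0.0652]
tool_rot: [3.14, -0.0, 1.025]
force: [-5.9, -0.1, 11.0]
width: 0.447
grip_force: 39.2
```

>>> step_arm([
  [0,0,0,0,0,0.1],
  [0,0,0,0,0,0.1],
  [0,0,0,0,0,0.1],
  [0,0,0,0,0,0.1],
  [0,0,0,0,0,0.05],
])

```text
time_s: 31.48
tool_pos: [0.443, -0.3476, 0.0655]
tool_rot: [3.139, -0.001, 0.576]
force: [-6.5, -0.2, 13.3]
width: 0.451
grip_force: 39.3
```

>>> step_arm([
  [0,0,-0.002,0,0,0],
  [0,0,-0.002,0,0,0],
  [0,0,-0.002,0,0,0],
  [0,0,0,0,0,0],
  [0,0,0,0,0,0],
])

```text
time_s: 32.1
tool_pos: [0.4429, -0.3475, 0.0701]
tool_rot: [3.139, -0.001, 0.578]
force: [-4.1, -3.4, -2.2]
width: 0.442
grip_force: 40.8
```

>>> step_arm([
  [0,0,0,0,0,0],
  [0,0,0,0,0,0],
  [0,0,0,0,0,0],
  [0,0,0,0,0,0],
  [0,0,0,0,0,0],
], gripper=0.0854)

```text
time_s: 32.72
tool_pos: [0.4438, -0.3473, 0.0705]
tool_rot: [3.138, -0.003, 0.578]
force: [0.1, 0.8, -0.6]
width: 0.999
grip_force: 0.0
```

>>> step_arm([
  [0,0,-0.02,0,0,0],
  [0,0,-0.04,0,0,0],
  [0,0,-0.05,0,0,0],
  [0,0,-0.05,0,0,0],
  [0,0,-0.02,0,0,0],
])

```text
time_s: 33.35
tool_pos: [0.444, -0.348, 0.2539]
tool_rot: [3.133, -0.004, 0.578]
force: [-0.2, -0.3, 0.7]
width: 0.999
grip_force: 0.0
```

```bash
python3 -c "
from m2 import *
s=state(); print(s['tool_pos'],s['time_s'])
c=snap('wrist','w13'); P,h=fcloud(c)
m=near(P,.442,-.347,.035)&((h[...,0]<8)|(h[...,0]>172))&(h[...,1]>140)&(P[...,2]>.066)&(P[...,2]<.1); k=P[m]; t=k[np.hypot(*(k[:,:2]-[.442,-.348]).T)<.012]; print('top z',np.median(t[:,2]),len(t),np.percentile(k[:,2],90))
import subprocess
snap('scene','c13'); snap('side','s13')"
sed -i "s/n+'0'/sys.argv[1+(n=='side')]/;1i import sys" m.py; sed -i '/^c=load/,$d' m.py; python3 m.py c13 s13 | grep -E 'stop|htop|board'
```

```text
[ 0.44401714 -0.34795355  0.25391201] 33.35
top z 0.08772972677361818 313 0.08833226390190119
scene stop z pct [0.0864 0.0903 0.0942]
 htop [0.4379 0.3497 0.1827] ((437.9515380859375, 349.3826599121094), (28.398460388183594, 29.45368766784668), 72.5549545288086) 89
 board z 0.04033726626542977 ((542.3966674804688, -43.53144836425781), (203.96690368652344, 148.9145050048828), 14.32757568359375) 3045
side stop z pct [0.0863 0.0892 0.0901]
 htop [0.4328 0.341  0.181 ] ((432.56597900390625, 342.4337158203125), (25.554216384887695, 24.513750076293945), 72.04707336425781) 29
 board z 0.039163916095509066 ((542.0869750976562, -44.707679748535156), (198.65943908691406, 150.85398864746094), 14.36622428894043) 1483
```

The stop has sprung up: its top reads 87.7 mm, against 81.9 mm when latched. The burnisher is stowed and the board has not moved. Handing in.

```bash
python3 -c "
from station import *
print(hand_in())"
```

```text
the job is handed in; nothing more can be done
None
```

The job is handed in at about 33 s on the robot's clock, though the judge returned no verdict: I pressed and latched the stop, burnished the seam in one pass at about 3 cm/s, put the burnisher back in its stand, and twisted the stop until it sprang up, with the board measuring within about 1 mm of its starting place; I did not re-measure the tape roll, bottle or scissors.

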